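# Release a burnishing wheel with the twin keys

## Task

Two wheel feeders stand on the bench. On the one that holds the larger wooden wheel, press its two keys right down together, one with each fingertip, and keep both down until the wheel has rolled into the pocket at the low end and lies still; then let both keys come up. Do not touch or lift the wheels, leave the other feeder's keys up and its wheel where it is, and leave the other things on the bench alone.

Things in the scene. Friction and masses are not known exactly. Their poses are not given: they have to be found in the camera images.
- feeder_a: bolted-down feeder with the large wheel: steel base 205 x 104 x 12 mm, along its middle an open aluminium chute, 35 mm wide outside. Origin on the table midway between its two keys (beside the chute); x up the chute, y left, z up. Two stop pins in the chute, one per key, hold the wheel uphill of x = 0; it is freed only while both keys are down. The two feeders may change places and turn by 20 degrees
- feeder_b: bolted-down feeder with the small wheel: steel base 205 x 104 x 12 mm, along its middle an open aluminium chute, 35 mm wide outside. Origin on the table midway between its two keys (beside the chute); x up the chute, y left, z up. Two stop pins in the chute, one per key, hold the wheel uphill of x = 0; it is freed only while both keys are down. The two feeders may change places and turn by 20 degrees
- feeder_a_key_left_top (a point): centre of the round top of the left key (left of the chute, y = +33.5 mm) of the large wheel's feeder: black cap 24 mm across on a grey post, top 79 mm above the table when up. It goes straight down 12 mm against a spring (1.5 N to start, 5 N at the bottom) and springs back up when let go. The pair's centres are 67 mm apart. Its stop pin blocks the chute until the key is 7 to 8 mm down
- feeder_a_key_right_top (a point): centre of the round top of the right key (right of the chute, y = -33.5 mm) of the large wheel's feeder: black cap 24 mm across on a grey post, top 79 mm above the table when up. It goes straight down 12 mm against a spring (1.5 N to start, 5 N at the bottom) and springs back up when let go. The pair's centres are 67 mm apart. Its stop pin blocks the chute until the key is 7 to 8 mm down
- feeder_b_key_left_top (a point): centre of the round top of the left key (left of the chute, y = +33.5 mm) of the small wheel's feeder: black cap 24 mm across on a grey post, top 79 mm above the table when up. It goes straight down 12 mm against a spring (1.5 N to start, 5 N at the bottom) and springs back up when let go. The pair's centres are 67 mm apart. Its stop pin blocks the chute until the key is 7 to 8 mm down
- feeder_b_key_right_top (a point): centre of the round top of the right key (right of the chute, y = -33.5 mm) of the small wheel's feeder: black cap 24 mm across on a grey post, top 79 mm above the table when up. It goes straight down 12 mm against a spring (1.5 N to start, 5 N at the bottom) and springs back up when let go. The pair's centres are 67 mm apart. Its stop pin blocks the chute until the key is 7 to 8 mm down
- feeder_a_pocket (a point): middle of the pocket's floor at the low end of the large wheel's chute, at x = -86 mm, y = 0, 29 mm above the table; the chute ends at a wall at x = -110 mm (62 mm high) and at the high end at x = +80 mm (87 mm high), with side walls 19 mm high above its floor
- feeder_b_pocket (a point): middle of the pocket's floor at the low end of the small wheel's chute, at x = -86 mm, y = 0, 29 mm above the table; the chute ends at a wall at x = -110 mm (62 mm high) and at the high end at x = +80 mm (87 mm high), with side walls 19 mm high above its floor
- feeder_a_key_left (a joint): travel of the left key of the large wheel's feeder, m: 0 up, 0.012 right down
- feeder_b_key_left (a joint): travel of the left key of the small wheel's feeder, m: 0 up, 0.012 right down
- feeder_a_key_right (a joint): travel of the right key of the large wheel's feeder, m: 0 up, 0.012 right down
- feeder_b_key_right (a joint): travel of the right key of the small wheel's feeder, m: 0 up, 0.012 right down
- wheel_large: larger wooden burnishing wheel, 56 mm across, 26 mm wide, with a dark hub and two dark grooves, on edge in its feeder's chute; origin at its centre, y along its axle. At the start it leans on the two stop pins, just uphill of the keys (its top about 105 mm above the table); freed, it rolls down between the keys into the pocket in about a second
- wheel_small: smaller wooden burnishing wheel, 28 mm across, 26 mm wide, with a dark hub and two dark grooves, on edge in its feeder's chute; origin at its centre, y along its axle. At the start it leans on the two stop pins, just uphill of the keys (its top about 76 mm above the table); freed, it rolls down between the keys into the pocket in about a second (it is to stay up)
- awl: awl with a wooden handle, 150 mm long, lying between the feeders; bystander, origin near its middle
- hammer: hammer with a wooden handle, 260 mm long, lying; bystander, origin near its middle
- brush: brush with a wooden handle, 180 mm long, lying; bystander, origin near its middle
- wax_tin: flat round metal tin, 48 mm across, 20 mm high; bystander, origin at its underside
- glue_jar: white jar with a black lid, 64 mm across, 80 mm high; bystander, origin at its underside
- tack_bowl: small steel bowl, 100 mm across, 40 mm high; bystander, origin at its underside
Not all that is in view belongs to the job. Leave any purple look-alike of the feeder_a alone.

How it is judged:
On the way, in this order (a step that is already met when the one before it is completed fails the run):
1. both keys of the large wheel's feeder are down at the same time (more than 6 mm), the wheel not yet near the pocket (value of joint each of feeder_a_key_left, feeder_a_key_right above 0.006 m and x of wheel_large in the frame of feeder_a above -0.05 m), for 0.02 s.
2. the large wheel lies still in the pocket while both keys are still held down (value of joint each of feeder_a_key_left, feeder_a_key_right above 0.006 m and x of wheel_large in the frame of feeder_a between -0.11 and -0.075 m and y of wheel_large in the frame of feeder_a between -0.01 and 0.01 m and z of wheel_large in the frame of feeder_a below 0.07 m and linear speed of wheel_large below 0.02 m/s), for 0.2 s.
At the end, for the whole second after the job is handed in: the large wheel lies still (under 20 mm/s) in the pocket of its feeder, its centre 75 to 110 mm downhill of the keys and in the chute; all four keys are up (within 2 mm); the small wheel is still uphill of its keys (x of wheel_large in the frame of feeder_a between -0.11 and -0.075 m and y of wheel_large in the frame of feeder_a between -0.01 and 0.01 m and z of wheel_large in the frame of feeder_a below 0.07 m and linear speed of wheel_large below 0.02 m/s and value of joint each of feeder_a_key_left, feeder_a_key_right, feeder_b_key_left, feeder_b_key_right below 0.002 m and x of wheel_small in the frame of feeder_b above 0.005 m and z of wheel_small in the frame of feeder_b below 0.09 m); the robot touches nothing.
It fails at once if the robot touches a wheel (contact force between any of the fingers, the arm and wheel_large above 0.5 N or contact force between any of the fingers, the arm and wheel_small above 0.5 N).
It fails at once if the large wheel is lifted out of its chute (z of wheel_large in the frame of feeder_a above 0.1 m).
It fails at once if the small wheel is lifted or released (z of wheel_small in the frame of feeder_b above 0.09 m or x of wheel_small in the frame of feeder_b below 0 m).
It fails at once if a key of the other feeder is pressed (more than 4 mm) (value of joint any of feeder_b_key_left, feeder_b_key_right above 0.004 m).
It fails at once if a bystander is moved more than 25 mm (distance of any of awl, hammer, brush, wax_tin, glue_jar, tack_bowl from where it was at the start of the episode above 0.025 m).
It also fails if it takes over 32 s, if anything falls off the work surface, if the arm or the gripper's body presses on something with over 40 N, if the wrist force passes 120 N, or if a joint passes its speed limit or range.

## Robot

A 6-joint arm with a two-finger parallel gripper is mounted at the origin on the work surface. World frame = base frame: x ahead of the robot, y to its left, z up, the work surface at z = 0. Lengths are in m, angles in rad, forces in N, time in s.
With the tool pointing down it reaches from about 0.4 to 0.825 m from the base axis. Payload 7 kg.
Tool frame: the origin (TCP) lies midway between the tips of the shut fingers; the grasp point (between the pads) lies 19 mm behind it; z points along the fingers, x is the direction in which the jaws open and shut, and the axes are right-handed (so a half turn about z gives the same grasp; the last joint's range is limited). The gripper opens to 88 mm and grips with 3 to 60 N. Pads are 19 mm wide; open, the fingers measure 130 mm over their backs; the gripper's body (78 mm by 193 mm) begins 47 mm behind the grasp point.
Start: joints at [-0.903, 0.359, 0.012, 0, -1.224, -0.288], TCP at [0.25, -0.627, 0.206] pointing down, gripper open.
Joint ranges: [-3.07, 3.07], [-1.43, 2.12], [-1.02, 1.25], [-3.03, 1.67], [-3.05, -0], [-3.03, 3.03]. Speed limits (rad/s): [2.39, 2.39, 3.01, 3.14, 3.14, 3.14].

## Interface

Orientations are given as [roll, pitch, yaw] about the fixed x, y, z axes, in that order (R = Rz(yaw) Ry(pitch) Rx(roll)).
In Python, from station import status, eyes, workorder gives the robot as it stands.
- The arm moves only by the shell command python3 -m jog 'ROWS' [OPENING] [FORCE]. ROWS is JSON, a list of rows, each a list of 6 numbers: the shift along the world's x, y, z in mm, then the turn, a rotation vector about the world's x, y, z in rad. A call has 1 to 12 rows; each row shifts and turns the pose as measured when the row begins; what a row does not reach is not made up. A row lasts 1/10 s, in which the tool goes at most 50 mm and 8.59 degrees, less where a joint would pass 70% of its speed; a pose out of reach is approached as far as the arm can. A call with a gripper value outside its range is refused whole. OPENING is the opening, from 0 (shut) to 1 (fully open), set as the call begins (- or left out, the last holds). The fingers move at their own pace and stop on an object; FORCE is the grip in N (left out, the last holds). Time passes only in rows, so rows that do not move let the fingers close. It gives the time, the measured TCP pose, the force and the opening at its end, in the units of the state.
- status.get_state(): the state, without advancing time (a new reading comes with each control period).
- eyes.grab_frame(name): name is "side" or "top" or "wrist"; returns the picture (480x640x3 uint8, blue, green, red); there is no depth.
- eyes.calibration(name): a dict with "camera_matrix" (3x3 intrinsics, pixels), "cam_to_world" (4x4, takes a point from camera to world coordinates); the wrist camera has in their place "hand_eye" (4x4, takes a point from camera to tool coordinates, whose origin is the TCP and whose axes are the tool frame's). Camera axes: x right, y up, looking along -z (the intrinsics and any distortion apply to the point x, -y, -z); pixel columns grow to the right and rows downward; lengths in m; the calibration is good to about 2 mm. The wrist camera is an equidistant fisheye: a pixel r from the principal point sees the ray r / f radians off the axis. A picture is of the moment at which its call begins: read the wrist's pose just before it. calibration takes no time and is no camera call.
- workorder.job_done(): hands the job in, once; it reports no verdict.
The state is a dict: "t": time; "q": joint angles; "qd": joint speeds; "joint_efforts": joint torques, N m; "eef_pos": TCP position; "ee_rot": TCP orientation; "force": force on the tool from outside, world axes, zero at the start; "moment": the same for the moment, N m; "width": finger opening in m.
Only numpy, scipy, OpenCV 4.12 (cv2) and the standard library are available. Lean on these libraries where they do the work, as an engineer would, in place of code of your own. Each camera call takes 0.05 s, during which the arm holds its last target. There are 200 camera calls.

## Working session

There is one attempt and no reset: what is moved stays moved. The work goes in short steps, Python scripts to look and compute and a shell command to move; the robot and the scene stay as the last step left them, time stands still between calls to the robot, and variables do not carry over. Pictures are saved under pics/ and viewed, about 8 in all and at most 12, crops included, and the job is handed in when it is done.

```bash
mkdir -p pics; ls; python3 - <<'E'
from station import status,eyes
import cv2
s=status.get_state(); print(s)
for n in("top","side"):
    c=eyes.calibration(n); print(n,c)
    cv2.imwrite(f"pics/{n}0.png",eyes.grab_frame(n))
print(eyes.calibration("wrist"))
E
```

```text
pics
{'t': 0.0, 'q': array([-9.02938815e-01,  3.59376919e-01,  1.10645453e-02, -3.22313741e-04,
       -1.22407837e+00, -2.88094430e-01]), 'qd': array([-1.19478421e-03, -7.52398940e-06,  1.21712282e-03,  5.08119884e-04,
        7.63787331e-04, -1.25537064e-03]), 'joint_efforts': array([ 1.01260839e-04, -5.82712483e+01,  2.93061340e+01,  6.99703708e+00,
        7.14753172e-03, -1.45459826e-04]), 'eef_pos': array([ 0.2499965 , -0.6264505 ,  0.20533664]), 'ee_rot': array([-3.14143011e+00, -1.61479831e-03,  1.95044951e+00]), 'force': array([ 0.24886731, -0.38599291,  0.32587471]), 'moment': array([-0.02751419,  0.02942882, -0.03287341]), 'width': 0.08755734965254415}
top {'camera_matrix': array([[463.86017562,   0.        , 314.09910408],
       [  0.        , 463.86017562, 242.60440201],
       [  0.        ,   0.        ,   1.        ]]), 'cam_to_world': array([[ 0.00381433,  0.99739948, -0.0719703 ,  0.46254587],
       [-0.99940298,  0.00627357,  0.03397523,  0.02080604],
       [ 0.03433839,  0.07179774,  0.99682795,  1.02028351],
       [ 0.        ,  0.        ,  0.        ,  1.  
[... 277 characters left out ...]
35755422, -0.44164854,  0.8228618 ,  1.17161019],
       [-0.01084617,  0.88301427,  0.4692208 ,  0.74758237],
       [ 0.        ,  0.        ,  0.        ,  1.        ]])}
{'camera_matrix': array([[371.64829954,   0.        , 312.39897935],
       [  0.        , 371.64829954, 244.62829837],
       [  0.        ,   0.        ,   1.        ]]), 'hand_eye': array([[ 9.99999621e-01, -2.01799854e-04,  8.46543656e-04,
         1.26932727e-05],
       [ 6.81092271e-05, -9.51612107e-01, -3.07301796e-01,
        -8.38135168e-02],
       [ 8.67594649e-04,  3.07301737e-01, -9.51611733e-01,
        -1.77675389e-01],
       [ 0.00000000e+00,  0.00000000e+00,  0.00000000e+00,
         1.00000000e+00]])}
```

View pics/top0.png

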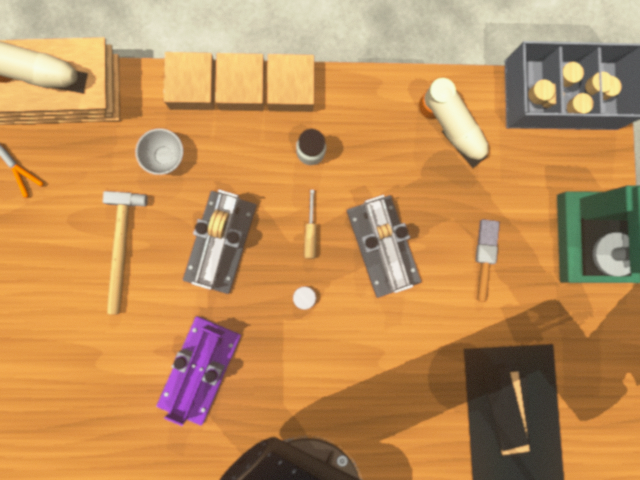

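View pics/side0.png

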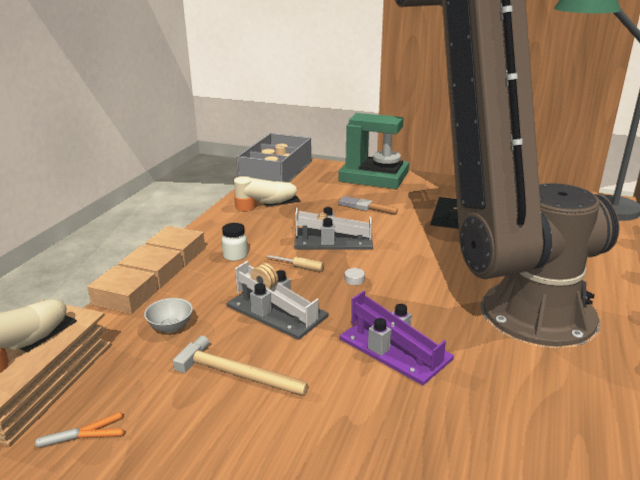

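The top view shows the large wheel in the left feeder, at about (217,222). Its black caps are at about (201,228) and (232,238), and uphill points up in the picture. The right-hand feeder holds the small wheel (386,231), and the purple look-alike is at (200,370). The side view agrees: large wheel at (263,275), caps at about (260,289) and (281,277).

```bash
cat > h.py <<'E'
import numpy as np, cv2
from station import status,eyes
from scipy.spatial.transform import Rotation as R
def ray(n,u,v):
    c=eyes.calibration(n);K=c["camera_matrix"];T=c["cam_to_world"]
    d=T[:3,:3]@np.array([(u-K[0,2])/K[0,0],-(v-K[1,2])/K[1,1],-1]); return T[:3,3],d
def plane(o,d,z): return o+d*(z-o[2])/d[2]
def meet(a,b):
    A=[];B=[]
    for o,d in(a,b):
        d=d/np.linalg.norm(d);P=np.eye(3)-np.outer(d,d);A.append(P);B.append(P@o)
    return np.linalg.lstsq(np.vstack(A),np.hstack(B),rcond=None)[0]
def wray(s,u,v):
    c=eyes.calibration("wrist");K=c["camera_matrix"];H=c["hand_eye"]
    x,y=u-K[0,2],v-K[1,2];r=np.hypot(x,y);t=r/K[0,0]
    d=np.array([np.sin(t)*x/r,-np.sin(t)*y/r,-np.cos(t)])
    W=R.from_euler("xyz",s["ee_rot"]).as_matrix()
    return W@H[:3,3]+s["eef_pos"],W@(H[:3,:3]@d)
def blobs(img,x0,x1,y0,y1,thr=45,amin=15):
    g=img[y0:y1,x0:x1].max(2);n,l,st,c=cv2.connectedComponentsWithStats((g<thr).astype(np.uint8))
    return [(st[i,4],c[i]+[x0,y0],st[i,2:4]) for i in range(1,n) if st[i,4]>=amin]
E
python3 - <<'E'
from h import *
t=cv2.imread("pics/top0.png");s=cv2.imread("pics/side0.png")
for thr in(30,40,50):
    for a,c,w in blobs(t,180,260,185,295,thr): print("top",thr,a,c.round(1),w,plane(*ray("top",*c),.079).round(4))
for thr in(30,40,50):
    for a,c,w in blobs(s,225,330,260,335,thr): print("side",thr,a,c.round(1),w,plane(*ray("side",*c),.079).round(4))
v=np.hstack([cv2.resize(t[180:300,175:265],None,fx=4,fy=4),cv2.resize(s[255:335,225:335],None,fx=4,fy=4).copy()[:480] if 0 else cv2.copyMakeBorder(cv2.resize(s[255:335,225:335],None,fx=4,fy=4),0,160,0,0,0)])
cv2.imwrite("pics/z.png",v)
E
```

```text
side 40 31 [281.9 276.7] [7 7] [0.5267 0.1729 0.079 ]
side 40 39 [260.3 290.5] [9 7] [0.5468 0.2385 0.079 ]
side 50 65 [281.2 275.2] [ 9 10] [0.5305 0.1679 0.079 ]
side 50 93 [259.5 288.6] [10 10] [0.5514 0.2324 0.079 ]
```

View pics/z.png

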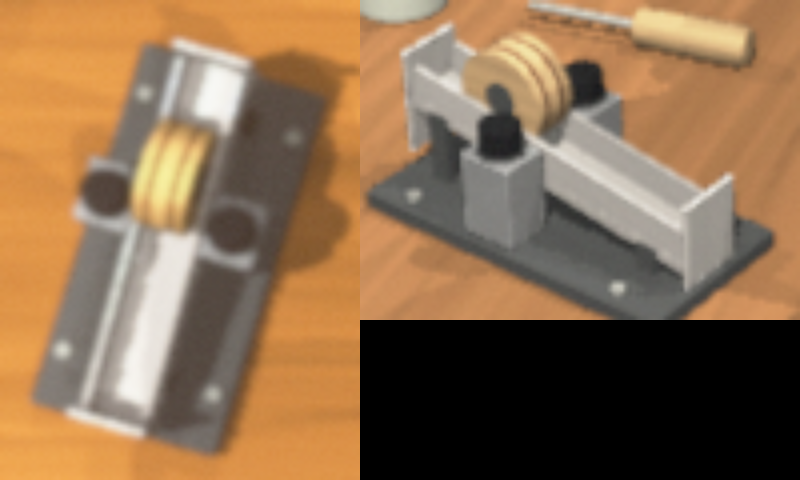

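The enlarged crops show both caps clearly. In the top picture they are at about (200.9,227.4) left and (232.6,237.1) right. In the side picture the cap tops are at about (260,285) and (281.5,272).

```bash
python3 - <<'E'
from h import *
L=plane(*ray("top",200.9,227.4),.079);Rr=plane(*ray("top",232.6,237.1),.079)
L2=plane(*ray("side",259.7,285.2),.079);R2=plane(*ray("side",281.4,272),.079)
for a,b in((L,Rr),(L2,R2)):
    d=a-b;print(a.round(4),b.round(4),"mid",((a+b)/2).round(4),np.hypot(*d[:2]).round(4),np.arctan2(d[1],d[0]).round(4))
print(meet(ray("top",200.9,227.4),ray("side",259.7,285.2)),meet(ray("top",232.6,237.1),ray("side",281.4,272)))
E
```

```text
[0.5599 0.218  0.079 ] [0.5406 0.1539 0.079 ] mid [0.5503 0.186  0.079 ] 0.0669 1.2789
[0.5568 0.2202 0.079 ] [0.5355 0.1552 0.079 ] mid [0.5462 0.1877 0.079 ] 0.0684 1.2531
[0.55911657 0.21797101 0.07736052] [0.53871532 0.15332602 0.07754386]
```

```bash
python3 -m jog '[[17,45,0,0,0,-0.038],[17,45,0,0,0,-0.038],[17,45,0,0,0,-0.038],[17,45,0,0,0,-0.038],[17,45,0,0,0,-0.038],[17,45,0,0,0,-0.038],[17,45,0,0,0,-0.038],[17,45,0,0,0,-0.038],[17,45,0,0,0,-0.038],[17,45,0,0,0,-0.038],[17,45,0,0,0,-0.038],[17,45,0,0,0,-0.038]]' 0.7 20
```

```text
t: 1.3
eef_pos: [0.4524, -0.069, 0.1997]
ee_rot: [-3.138, -0.009, 1.467]
force: [1.9, -0.2, -0.1]
width: 0.0616
```

```bash
python3 -m jog '[[16,42,2,0,0,-0.03],[16,42,2,0,0,-0.03],[16,42,2,0,0,-0.03],[16,42,2,0,0,-0.03],[16,42,2,0,0,-0.03],[12,36,2,0,0,-0.03],[0,0,0,0,0,0],[0,0,0,0,0,0]]'
python3 - <<'E'
from h import *
s=status.get_state();i=eyes.grab_frame("wrist");cv2.imwrite("pics/w1.png",i);np.save("w1.npy",np.r_[s["eef_pos"],s["ee_rot"]]);print(s["eef_pos"],s["ee_rot"],s["width"],s["force"])
E
```

```text
t: 2.1
eef_pos: [0.5454, 0.1943, 0.2097]
ee_rot: [-3.136, -0.007, 1.285]
force: [-1.4, -0.4, -0.3]
width: 0.0613
[0.54539692 0.19427576 0.20970027] [-3.13638175 -0.00740795  1.28515595] 0.06127153348295553 [-1.39741681 -0.35916302 -0.25031731]
```

View pics/w1.png

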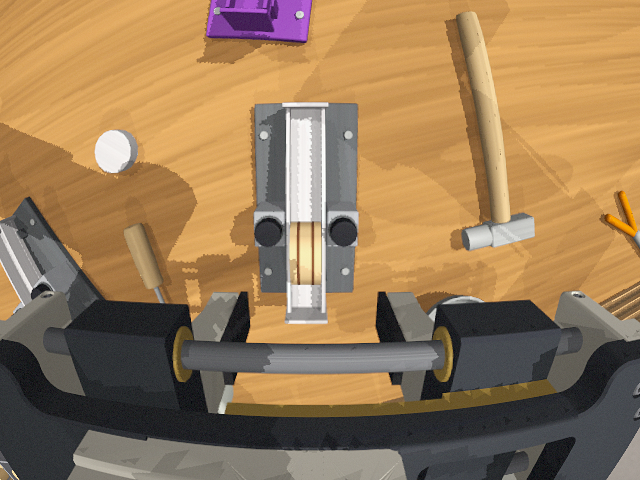

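The wrist view looks down along the chute. The cap tops are at (268,231) and (343,231), the wheel lies between them and uphill, and the fingertips are at about (212–248,293) and (376–413,293).

```bash
python3 - <<'E'
from h import *
p=np.load("w1.npy");s=dict(eef_pos=p[:3],ee_rot=p[3:])
i=cv2.imread("pics/w1.png")
C=[]
for x0,x1 in((250,287),(326,364)):
    b=max(blobs(i,x0,x1,208,252,40),key=lambda b:b[0]);print(b);C.append(plane(*wray(s,*b[1]),.078))
r,l=C;d=l-r;m=(l+r)/2;print(l,r,"mid",m,np.linalg.norm(d),"yaw",np.arctan2(d[1],d[0]))
W=R.from_euler("xyz",p[3:]).as_matrix()
for u,v in((212,293),(248,293),(376,293),(413,293)):
    print(u,(W.T@(plane(*wray(s,u,v),p[2])-p[:3])).round(4))
print("shift",(m-p[:3]))
E
```

```text
(np.int32(85), array([271.21176471, 222.6       ]), array([25, 15], dtype=int32))
(np.int32(84), array([338.85714286, 222.45238095]), array([25, 15], dtype=int32))
[0.54778392 0.21807085 0.078     ] [0.53134088 0.16212912 0.078     ] mid [0.5395624  0.19009999 0.078     ] 0.05830824089085451 yaw 1.2849160691625305
212 [-0.0544  0.001  -0.0004]
248 [-0.0344  0.0007 -0.0003]
376 [0.0338 0.0009 0.0002]
413 [0.0545 0.0014 0.0004]
shift [-0.00583452 -0.00417578 -0.13170027]
```

```bash
python3 - <<'E'
from h import *
i=cv2.imread("pics/w1.png");c=cv2.resize(i[200:260,245:370],None,fx=6,fy=6,interpolation=cv2.INTER_CUBIC)
cv2.imwrite("pics/z2.png",cv2.convertScaleAbs(c,alpha=2))
E
```

```text
(no output)
```

View pics/z2.png

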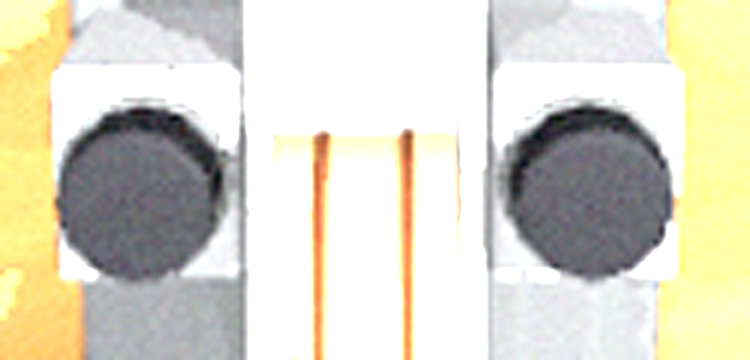

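The enlarged crop shows the cap top faces centred at full-picture (267.4,233.4) and (343.3,233.4). The darker crescents are the caps' sides.

```bash
python3 - <<'E'
from h import *
p=np.load("w1.npy");s=dict(eef_pos=p[:3],ee_rot=p[3:])
r,l=[plane(*wray(s,u,233.4),.079) for u in(267.4,343.3)]
d=l-r;m=(l+r)/2;print(l,r,"mid",m,np.linalg.norm(d),"yaw",np.arctan2(d[1],d[0]),"shift",m-p[:3])
E
```

```text
[0.55804308 0.21920152 0.079     ] [0.53935788 0.15610713 0.079     ] mid [0.54870048 0.18765432 0.079     ] 0.0658030245721128 yaw 1.2828782378754389 shift [ 0.00330356 -0.00662144 -0.13070027]
```

```bash
python3 -m jog '[[3,-7,0,0,0,0],[0,0,-30,0,0,0],[0,0,-35,0,0,0],[0,0,-30,0,0,0],[0,0,-10,0,0,0],[0,0,0,0,0,0],[0,0,0,0,0,0]]' 0.62
python3 - <<'E'
from h import *
s=status.get_state();cv2.imwrite("pics/w2.png",eyes.grab_frame("wrist"));print(s["eef_pos"],s["ee_rot"],s["force"],s["width"])
E
```

```text
t: 2.85
eef_pos: [0.5494, 0.1786, 0.1058]
ee_rot: [-3.141, -0.011, 1.28]
force: [0.2, -1.0, 0.1]
width: 0.054
[0.54940028 0.17864531 0.105815  ] [-3.14058184 -0.01113523  1.27950615] [ 0.23606967 -1.03527228  0.13025833] 0.05402877550003332
```

View pics/w2.png

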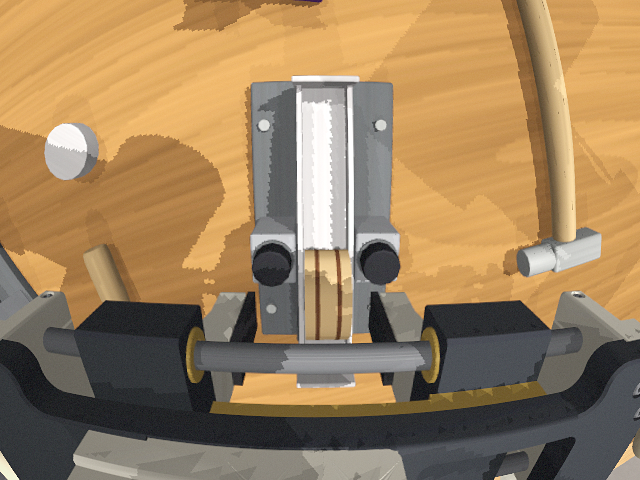

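The wrist view has the caps at (271,266) and (380,264). Their midpoint is right of centre, so the tool is about 8–9 mm off to the right. The pose reading agrees, so I'll correct y before pressing.

```bash
python3 -m jog '[[0,9,0,0,0.01,0],[0,0,0,0,0,0],[0,0,0,0,0,0]]'
python3 - <<'E'
from h import *
s=status.get_state();i=eyes.grab_frame("wrist");print(s["eef_pos"],s["ee_rot"],s["force"],s["width"])
c=cv2.resize(i[225:310,190:440],None,fx=3.2,fy=3.2,interpolation=cv2.INTER_CUBIC)
cv2.imwrite("pics/w3.png",cv2.convertScaleAbs(c,alpha=2));np.save("w3.npy",np.r_[s["eef_pos"],s["ee_rot"]])
E
```

```text
t: 3.2
eef_pos: [0.5516, 0.1898, 0.1098]
ee_rot: [-3.134, -0.013, 1.28]
force: [0.6, 0.4, -0.0]
width: 0.0541
[0.55156691 0.18975831 0.10977464] [-3.13436371 -0.01298047  1.27985545] [ 0.62616101  0.38445768 -0.00094081] 0.054085099943080965
```

View pics/w3.png

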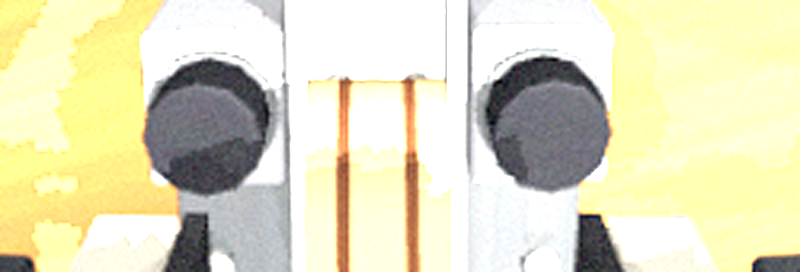

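The cap tops are at about crop (204,138) and (551,134), so the keys are nearly centred between the fingers.

```bash
python3 - <<'E'
from h import *
p=np.load("w3.npy");s=dict(eef_pos=p[:3],ee_rot=p[3:])
r=plane(*wray(s,253.4,267.8),.079);l=plane(*wray(s,361.8,266.5),.079)
d=l-r;m=(l+r)/2;print("mid",m,np.linalg.norm(d),"yaw",np.arctan2(d[1],d[0]),"shift",m-p[:3])
print("tool z axis",R.from_euler("xyz",p[3:]).as_matrix()[:,2])
E
```

```text
mid [0.54865078 0.18784248 0.079     ] 0.06574707060566808 yaw 1.2886225766547446 shift [-0.00291613 -0.00191583 -0.03077464]
tool z axis [-0.00320179  0.01450792 -0.99988963]
```

```bash
python3 -m jog '[[-3,-2,-6,-0.014,-0.003,0.004],[0,0,-8,0,0,0],[0,0,0,0,0,0],[0,0,0,0,0,0]]'
```

```text
t: 3.65
eef_pos: [0.5479, 0.1877, 0.0945]
ee_rot: [3.141, 0.001, 1.285]
force: [0.8, 0.8, -0.3]
width: 0.0542
```

```bash
python3 -m jog '[[0,0,-9,0,0,0],[0,0,-6,0,0,0],[0,0,-5,0,0,0],[0,0,0,0,0,0]]'; python3 -m jog '[[0,0,-5,0,0,0],[0,0,-3,0,0,0],[0,0,0,0,0,0]]'
```

```text
t: 4.05
eef_pos: [0.5477, 0.1875, 0.0722]
ee_rot: [-3.141, 0.001, 1.285]
force: [-0.6, 0.1, -0.0]
width: 0.0543
t: 4.35
eef_pos: [0.5478, 0.1874, 0.0635]
ee_rot: [-3.141, 0.002, 1.285]
force: [0.6, 0.1, 0.5]
width: 0.0547
```

There's almost no force at z = 63.5 mm, though the keys should be pushing back with about 10 N. I need to look before going further.

```bash
python3 - <<'E'
from h import *
s=status.get_state();i=eyes.grab_frame("wrist");print(s["eef_pos"],s["force"],s["width"])
k=eyes.grab_frame("side");
a=cv2.resize(i[220:400,170:470],(800,480));b=cv2.resize(k[230:330,220:340],None,fx=5,fy=5)
cv2.imwrite("pics/w4.png",cv2.convertScaleAbs(a,alpha=1.6));cv2.imwrite("pics/s4.png",b)
E
```

```text
[0.5477977  0.18741455 0.06347225] [0.55783858 0.08713968 0.47062353] 0.05469777501066352
```

View pics/w4.png

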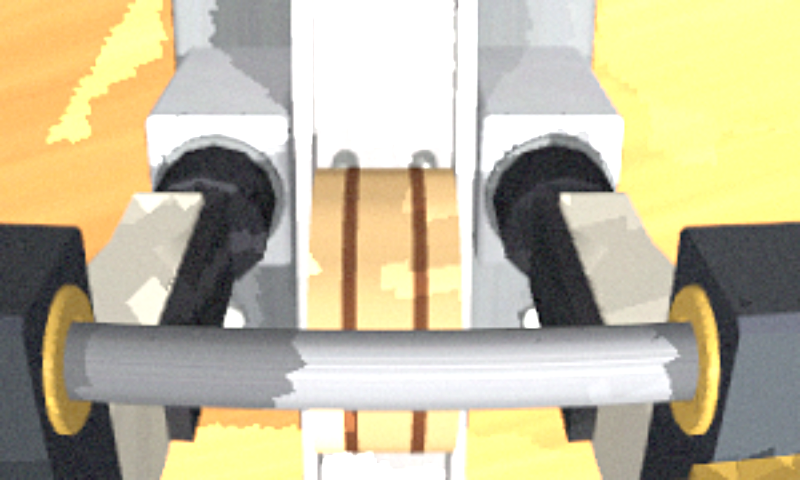

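View pics/s4.png

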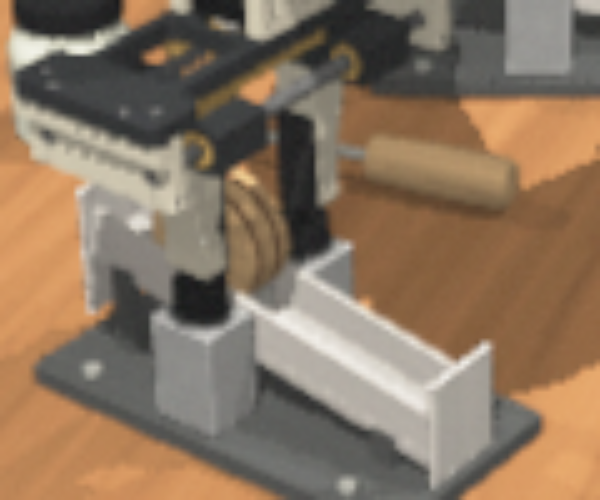

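The side view shows both fingertips over the caps, possibly only touching them. The wheel is still on its pins and well clear of the fingers and the crossbar. I'll go down in small steps and watch the force.

```bash
for k in 1; do python3 -m jog '[[0,0,-2,0,0,0],[0,0,0,0,0,0]]'; python3 -m jog '[[0,0,-2,0,0,0],[0,0,0,0,0,0]]'; done
```

```text
t: 4.65
eef_pos: [0.5482, 0.1877, 0.0621]
ee_rot: [3.141, 0.001, 1.285]
force: [0.8, 0.2, 0.5]
width: 0.0541
t: 4.85
eef_pos: [0.5484, 0.1878, 0.0602]
ee_rot: [3.141, 0.0, 1.285]
force: [-0.2, -0.4, -0.2]
width: 0.0543
```

The force is still about zero. In the side view, the silver finger ends sit at the height of the unpressed cap tops. So the tips of the open fingers appear to be about 15 mm short of the TCP, which is defined for shut fingers. I'll continue down in small guarded steps.

```bash
python3 -m jog '[[0,0,-2,0,0,0],[0,0,0,0,0,0]]'; python3 -m jog '[[0,0,-2,0,0,0],[0,0,0,0,0,0]]'; python3 - <<'E'
from h import *
s=status.get_state();k=eyes.grab_frame("side");i=eyes.grab_frame("wrist");print(s["eef_pos"],s["force"],s["joint_efforts"])
a=cv2.resize(i[240:340,190:440],None,fx=2,fy=2);b=cv2.resize(k[235:315,240:330],None,fx=5,fy=5)
c=np.zeros((600,500,3),np.uint8);c[:200,:500]=a;c[200:600,:450]=b
cv2.imwrite("pics/s5.png",c)
E
```

```text
t: 5.05
eef_pos: [0.5486, 0.1879, 0.0585]
ee_rot: [3.14, -0.0, 1.285]
force: [-1.5, -0.3, 2.2]
width: 0.0541
t: 5.25
eef_pos: [0.5487, 0.188, 0.0568]
ee_rot: [3.14, -0.0, 1.285]
force: [-1.0, 0.1, 3.2]
width: 0.0543
[0.54869717 0.18796185 0.05678372] [-0.99684867  0.07864212  3.16941744] [-2.17325119e-01 -4.88711643e+01  2.24731278e+01  5.25372952e+00
  3.60123999e-01  8.22609494e-03]
```

View pics/s5.png

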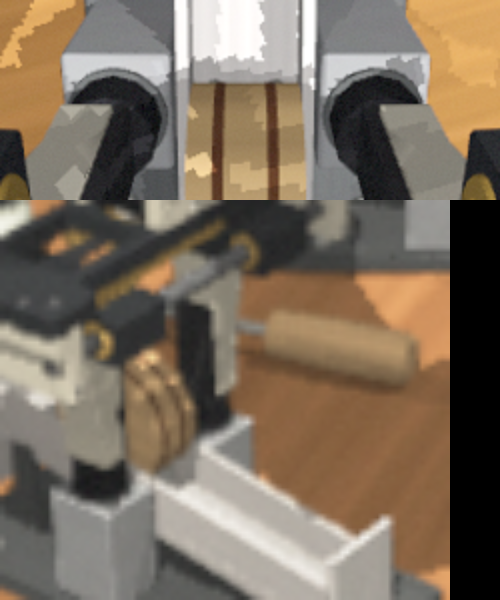

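Contact began at a reported z of about 0.059, and the force is now 3.2 N, matching two springs just starting. Right down should therefore be at about z = 0.047. The tips sit about 20 mm behind the nominal TCP, so before pressing fully I'll check that the crossbar clears the wheel's path.

```bash
python3 - <<'E'
from h import *
s=status.get_state();c=eyes.calibration("side");K=c["camera_matrix"];Ti=np.linalg.inv(c["cam_to_world"])
def pr(P):
    q=Ti[:3,:3]@P+Ti[:3,3];return K[0,2]-K[0,0]*q[0]/q[2],K[1,2]+K[1,1]*q[1]/q[2]
o,d=wray(s,312.4,357)
W=R.from_euler("xyz",s["ee_rot"]).as_matrix()
# bar direction = tool x; side-image bar line from crop: (165,298),(243,250)
a=np.array([240+165/5,235+98/5]);b=np.array([240+243/5,235+50/5])
print("bar line",a,b)
for L in np.arange(.11,.20,.01):
    P=o+d*L;u,v=pr(P);vl=a[1]+(u-a[0])*(b[1]-a[1])/(b[0]-a[0])
    print(round(L,3),"tool",(W.T@(P-s["eef_pos"])).round(3),"z",P[2].round(3),"px",round(u,1),round(v,1),"line v",round(vl,1))
# wheel top
m=np.array([.5487,.1878,0]);fx=np.array([.959,-.284,0])
for x in(0.015,.02,.025): print("wheel top",x,pr(m+fx*x+[0,0,.105]))
E
```

```text
bar line [273.  254.6] [288.6 245. ]
0.11 tool [-0.    -0.02  -0.088] z 0.145 px 275.7 254.3 line v 252.9
0.12 tool [-0.    -0.015 -0.08 ] z 0.137 px 273.8 256.9 line v 254.1
0.13 tool [-0.    -0.009 -0.072] z 0.128 px 271.8 259.5 line v 255.3
0.14 tool [-0.    -0.003 -0.063] z 0.12 px 269.9 262.0 line v 256.5
0.15 tool [-0.     0.003 -0.055] z 0.112 px 268.0 264.6 line v 257.7
0.16 tool [-0.     0.009 -0.047] z 0.104 px 266.1 267.1 line v 258.8
0.17 tool [-0.     0.014 -0.039] z 0.096 px 264.3 269.5 line v 260.0
0.18 tool [-0.     0.02  -0.031] z 0.088 px 262.4 272.0 line v 261.1
0.19 tool [-0.     0.026 -0.023] z 0.08 px 260.6 274.4 line v 262.2
wheel top 0.015 (np.float64(263.7956621668588), np.float64(265.6935952956696))
wheel top 0.02 (np.float64(262.0401317994402), np.float64(264.99185091855645))
wheel top 0.025 (np.float64(260.2920294671823), np.float64(264.2930757762705))
```

The crossbar sits about 85 mm behind the TCP, so about 0.13 m when pressed. That leaves over 20 mm of clearance above the wheel. I'll press fully now.

```bash
python3 -m jog '[[0,0,-4,0,0,0],[0,0,-4,0,0,0],[0,0,-2,0,0,0],[0,0,0,0,0,0]]'
```

```text
t: 5.75
eef_pos: [0.5488, 0.188, 0.0484]
ee_rot: [3.139, -0.001, 1.286]
force: [-2.0, -0.2, 8.4]
width: 0.0544
```

```bash
python3 -m jog '[[0,0,-2,0,0,0],[0,0,0,0,0,0],[0,0,0,0,0,0]]'; python3 -m jog '[[0,0,-1,0,0,0],[0,0,0,0,0,0],[0,0,0,0,0,0],[0,0,0,0,0,0],[0,0,0,0,0,0],[0,0,0,0,0,0],[0,0,0,0,0,0],[0,0,0,0,0,0],[0,0,0,0,0,0],[0,0,0,0,0,0],[0,0,0,0,0,0],[0,0,0,0,0,0]]'
python3 - <<'E'
from h import *
s=status.get_state();i=eyes.grab_frame("side");print(s["eef_pos"],s["force"])
w=eyes.grab_frame("wrist")
c=np.zeros((400,800,3),np.uint8);c[:400,:450]=cv2.resize(i[245:325,240:330],None,fx=5,fy=5);c[:400,450:800]=cv2.resize(w[60:300,220:430],(350,400))
cv2.imwrite("pics/s6.png",c)
E
```

```text
t: 6.05
eef_pos: [0.5488, 0.188, 0.0483]
ee_rot: [3.138, -0.001, 1.286]
force: [-3.2, -0.2, 9.0]
width: 0.0544
t: 7.25
eef_pos: [0.5489, 0.188, 0.0534]
ee_rot: [3.136, -0.003, 1.286]
force: [-1.9, 0.1, 6.9]
width: 0.0544
[0.54885179 0.18802468 0.05341876] [-1.92442948  0.14203888  6.94999478]
```

View pics/s6.png

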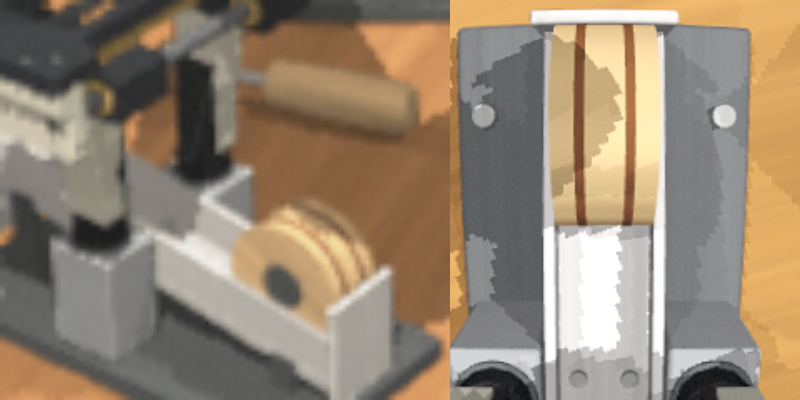

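The wheel is in the pocket against the end wall. The held pose has crept up, because each row restarts from the measured pose, so I'll press right down again for a sustained hold.

```bash
python3 -m jog '[[0,0,-4,0,0,0],[0,0,-3,0,0,0],[0,0,-2,0,0,0],[0,0,-1,0,0,0],[0,0,-1,0,0,0],[0,0,-1,0,0,0]]'; python3 -m jog '[[0,0,-1,0,0,0],[0,0,-1,0,0,0],[0,0,-1,0,0,0],[0,0,-1,0,0,0],[0,0,-1,0,0,0],[0,0,-1,0,0,0],[0,0,-1,0,0,0],[0,0,-1,0,0,0]]'
```

```text
t: 7.95
eef_pos: [0.549, 0.188, 0.0471]
ee_rot: [3.134, -0.004, 1.288]
force: [-4.3, -0.9, 10.7]
width: 0.0544
t: 8.75
eef_pos: [0.5491, 0.188, 0.0471]
ee_rot: [3.131, -0.006, 1.289]
force: [-6.1, -0.4, 11.4]
width: 0.0541
```

Both keys have been held right down for about 1 s (force over 10 N, so bottomed) with the wheel in the pocket. Now I'll release straight up.

```bash
python3 -m jog '[[0,0,5,0,0,0],[0,0,10,0,0,0],[0,0,20,0,0,0],[0,0,30,0,0,0],[0,0,40,0,0,0],[0,0,40,0,0,0],[0,0,0,0,0,0],[0,0,0,0,0,0],[0,0,0,0,0,0]]'
python3 - <<'E'
from h import *
s=status.get_state();print(s["eef_pos"],s["force"],s["qd"].round(3))
w=eyes.grab_frame("wrist");t=eyes.grab_frame("top");k=eyes.grab_frame("side")
c=np.zeros((600,800,3),np.uint8);c[:300,:400]=cv2.resize(w,(400,300));c[:300,400:]=cv2.resize(k,(400,300));c[300:,:400]=cv2.resize(k[190:340,200:400],(400,300));c[300:,400:]=cv2.resize(t[120:320,90:500],(400,300))
cv2.imwrite("pics/s7.png",c)
E
```

```text
t: 9.65
eef_pos: [0.5478, 0.1873, 0.1981]
ee_rot: [3.132, -0.006, 1.288]
force: [0.0, 0.7, -0.2]
width: 0.0542
[0.54778016 0.18726436 0.19805848] [ 0.01311308  0.73563599 -0.17360508] [ 0.001  0.006 -0.016 -0.011  0.003  0.002]
```

View pics/s7.png

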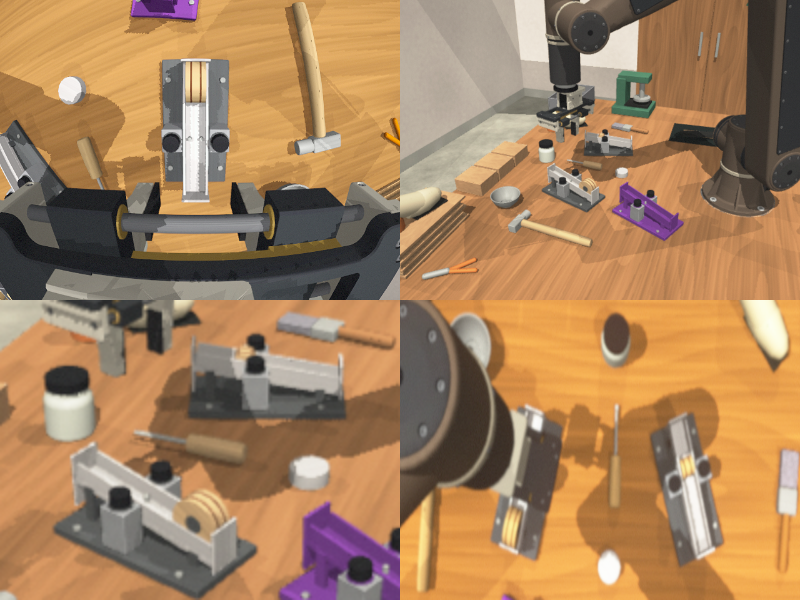

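The large wheel lies in the pocket and all four caps are up. The small wheel is still up its chute, the bystanders look unmoved, and the arm is clear. Handing in.

```bash
python3 -c "
from station import workorder;print(workorder.job_done())"
```

```text
the job is handed in; nothing more can be done
None
```

I pressed both keys of the large wheel's feeder together until the wheel rolled into its pocket, then let both come up and handed the job in at about 9.8 s. No verdict was reported.

- **Hold:** with the wheel lying in the pocket, I held both keys right down for about 1 s, with a measured 10.7–11.4 N against about 10 N for both springs bottomed.
- **Last pictures:** all four keys were up, the large wheel was in the pocket and the small wheel was still uphill of its keys. The other things on the bench looked unmoved by eye; I did not measure them. The gripper was about 0.2 m up and clear, with less than 1 N on it.

**What disagreed:**
- **Contact height:** contact came about 20 mm lower in reported TCP height than the nominal 79 mm key tops, because the open fingertips sit behind the nominal TCP. I went down in small steps by force and checked that the crossbar would clear the wheel.
- **First hold:** the keys crept up during the first hold, from about 10 mm down to 6–7 mm, estimated from the force. I pressed them fully down again before releasing.

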